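# Lock the empty pump pot and lift it for refilling

## Task

The decaf pot on this breakfast buffet - the small steel pump pot with the orange press plate and band, not its twin with the brown one - is empty and has to go for refilling. With the pot still standing on its drip tray, slide its transport lock (the small white grip on top of the spout housing) fully across to the red dot, then lift the pot by its carrying handle at least 4 cm clear of the tray, without tipping it. Keep it hanging there upright and still for a couple of seconds and finish while still holding it up, with everything else left standing where it was.

Things in the scene. Friction and masses are not known exactly. Their poses are not given: they have to be found in the camera images.
- decaf_pot: One-litre steel pump pot, barrel 118 mm across, black head, ORANGE press plate and band; 0.85 kg, loose, on a drip tray whose top is 12 mm up. Origin: centre of its underside; z up, x to its spout. Head 112 mm across, top at 212 mm; press plate to 217; spout housing 68 wide, out to x = 92, top at 212. It hangs nearly upright from its handle; over 2 N sideways at the top rocks it.
- decaf_lock_top (a point): Top centre of the decaf pot's transport lock: white grip 16 mm (pot x) by 12 mm (pot y), standing 16 mm above the spout housing's top, 58 mm from the pot's axis. It slides 22 mm along the pot's +y, from 11 mm on the -y side (white dot, open) to 11 mm on the +y side (red dot, locked).
- decaf_lock (a joint): Position of that lock in metres: 0 = open (white dot), 0.022 = locked, at its end stop (red dot). It starts between 0 and 0.005, needs about 1 N to slide and stays where it is left.
- decaf_bail: The decaf pot's carrying handle: origin midway between its pivots, on the pot's axis 188 mm above the pot's origin; z from the pivots to the grip bar, y along the bar. Arms at y = +-70 mm, 11 mm thick. It turns about that y on the pot; light friction holds it at any lean. It starts leaning 0.05 to 0.4 rad back, away from the spout.
- decaf_handle (a point): Middle of the grip bar of that handle: a round grey bar 18 mm in diameter, straight for 76 mm along the pot's y, 78 mm from the pivots. When the handle is upright its middle is 266 mm above the pot's underside, 49 mm above the press plate.
- tray_a: The stainless drip tray under the decaf pot: 230 mm (its x) by 160 mm, top 12 mm above the table, with a bar grate under the spout and a rim to 16 mm; fixed. Origin: centre of its underside. The pot's axis stands 35 mm behind its middle (x = -35 mm).
- tray_b: The same kind of drip tray, under the twin pot; fixed.
- regular_pot: The twin pot, the same in every size, but with a BROWN press plate and band; loose, to be left alone. Origin: centre of its underside, x towards its spout.
- saucer1: White saucer with a blue edge, 144 mm across, 13 mm high, loose; origin: centre of its underside.
- cup1: White cup with a blue line, upside down on saucer1: 82 mm across, 62 mm high, loose; origin: centre of its rim, below.
- saucer2: Saucer like saucer1.
- cup2: Cup like cup1, upside down on saucer2.
- tumbler: Glass tumbler standing upside down, 70 mm across, 135 mm high, loose; origin: centre of its underside.
- juice_jug: Jug of orange juice, 120 mm across, 189 mm high, with a handle on its -y side, loose; origin: centre of its underside.
- sugar_jar: Sugar jar with a yellow cap, 76 mm across, 110 mm high, loose; origin: centre of its underside.

How it is judged:
By the outcome, as a careful person would: the job done as asked, in the order asked, and still so for the second after the job is handed in, while the arm keeps its last pose, push and grip.
It also fails if it takes over 53 s, if anything falls off the work surface, if the arm or the gripper's body presses on something with over 40 N, if the wrist force passes 120 N, or if a joint passes its speed limit or range.

## Robot

A 6-joint arm with a two-finger parallel gripper is mounted at the origin on the work surface. World frame = base frame: x ahead of the robot, y to its left, z up, the work surface at z = 0. Lengths are in m, angles in rad, forces in N, time in s.
With the tool pointing down it reaches from about 0.4 to 0.825 m from the base axis. Payload 7 kg.
Tool frame: the origin (TCP) lies at the very end of the fingers, on their centre line; the grasp point (between the pads) lies 19 mm behind it; z points along the fingers, y is the direction in which the jaws open and shut (so a half turn about z gives the same grasp; the last joint's range is limited). The gripper opens to 88 mm and grips with 3 to 60 N. Pads are 19 mm wide; open, the fingers measure 130 mm over their backs; the gripper's body (78 mm by 193 mm) begins 47 mm behind the grasp point.
Start: joints at [-0.934, 0.359, 0.012, 0, -1.224, -0.288], TCP at [0.231, -0.634, 0.227] pointing down, gripper open.
Joint ranges: [-3.07, 3.07], [-1.43, 2.12], [-1.02, 1.25], [-3.03, 1.67], [-3.05, -0], [-3.03, 3.03]. Speed limits (rad/s): [2.39, 2.39, 3.01, 3.14, 3.14, 3.14].

## Interface

Orientations are given as [roll, pitch, yaw] about the fixed x, y, z axes, in that order (R = Rz(yaw) Ry(pitch) Rx(roll)).
In Python, from station import arm, optics, outline_of, spot_point gives the robot as it stands.
- The arm moves only by the shell command python3 -m crank 'ROWS' [FORCE]. ROWS is JSON, a list of rows, each a list of 3 entries, a list of its own where there are three numbers: the opening in per cent of the stroke, from 0 (shut) to 100 (fully open), then the shift along the tool's x, y, z in cm, then the turn, a rotation vector about the tool's x, y, z in rad. In form: [[jaw, [dx, dy, dz], [ax, ay, az]], ...]. A call has 1 to 12 rows; each row shifts and turns the commanded pose from where the row before left it, along the tool's axes as they then stand; what a row does not reach is not made up. A row lasts 1/10 s, in which the tool goes at most 50 mm and 8.59 degrees, less where a joint would pass 70% of its speed; a pose out of reach is approached as far as the arm can. A call is refused whole if a number of a shift passes 5 or a number of a turn 0.15, either way. A call with a gripper value outside its range is refused whole. The fingers move at their own pace and stop on an object; FORCE is the grip in N (left out, the last holds). Time passes only in rows, so rows that do not move let the fingers close. It gives the time, the measured TCP pose, the force and the opening at its end, in the units of the state.
- arm.get_state(): the state, without advancing time (a new reading comes with each control period).
- optics.grab_frame(name): name is "side" or "top" or "wrist"; returns (picture, depth): 400x640x3 uint8, red, green, blue; 400x640 float32, m along the optical axis (not along the pixel's ray), 0 where there is no reading.
- optics.camera_model(name): a dict with "K" (3x3 intrinsics, pixels), "T" (4x4, takes a point from camera to world coordinates); the wrist camera has in their place "T_tool_cam" (4x4, takes a point from camera to tool coordinates, whose origin is the TCP and whose axes are the flange's). Camera axes: x right, y up, looking along -z (the intrinsics and any distortion apply to the point x, -y, -z); pixel columns grow to the right and rows downward; lengths in m; the calibration is good to about 2 mm. A picture is of the moment at which its call begins: read the wrist's pose just before it. camera_model takes no time and is no camera call.
- arm.job_done(): hands the job in, once; it reports no verdict.
Trained networks look in the newest picture that a camera, given by its name, has taken for a name from the list of things; names that differ only in an ending like _2 or _b are one class to them, and where a whole thing is asked for, a point or a joint stands for the part that bears it (a point fixed in the world has none). Each returns a list of dicts, best first, with "conf" (0 to 1); they miss things now and then, are a little off and sometimes report something else, mostly with a low value. They report only what shows in the picture. A call takes as long as a camera call.
- outline_of(camera, name): "region" (400x640 bool, what is visible of it) and "uv" ([column, row] in pixels, amid what is visible of it).
- spot_point(camera, name): "uv" ([column, row] in pixels: a listed point, or the origin of a listed thing).
The state is a dict: "t": time; "q": joint angles; "qd": joint speeds; "joint_efforts": joint torques, N m; "eef_pos": TCP position; "ee_rot": TCP orientation; "force": force on the tool from outside, world axes, zero at the start; "moment": the same for the moment, N m; "width": finger opening in m.
Only numpy, scipy, OpenCV 4.12 (cv2) and the standard library are available. Lean on these libraries where they do the work, as an engineer would, in place of code of your own. Each camera call takes 0.05 s, during which the arm holds its last target. There are 200 camera calls.

## Working session

There is one attempt and no reset: what is moved stays moved. The work goes in short steps, Python scripts to look and compute and a shell command to move; the robot and the scene stay as the last step left them, time stands still between calls to the robot, and variables do not carry over. Pictures are saved under pics/ and viewed, on a budget of 10 in all, crops included, one or two more only if the job needs it, and the job is handed in when it is done.

```bash
ls; mkdir -p pics
cat > h.py <<'E'
import numpy as np,cv2
from scipy.spatial.transform import Rotation as R
from station import arm,optics,outline_of,spot_point
def toolT():
    s=arm.get_state();T=np.eye(4);r=np.array(s["ee_rot"])
    T[:3,:3]=R.from_euler('xyz',r).as_matrix() if r.size==3 else r
    T[:3,3]=s["eef_pos"];return T
def grab(n):
    T=toolT();im,d=optics.grab_frame(n);m=optics.camera_model(n)
    Tc=m["T"] if "T" in m else T@np.array(m["T_tool_cam"])
    return im,d,np.array(m["K"]),np.array(Tc),m
def w(uv,z,K,T):
    u,v=uv;p=np.array([(u-K[0,2])/K[0,0]*z,-(v-K[1,2])/K[1,1]*z,-z,1]);return (T@p)[:3]
def proj(P,K,T):
    p=np.linalg.inv(T)@np.append(P,1);return K[0,2]+K[0,0]*p[0]/-p[2],K[1,2]-K[1,1]*p[1]/-p[2]
def ray(uv,K,T,z):  # hit plane world z
    a=w(uv,1,K,T);o=T[:3,3];return o+(a-o)*(z-o[2])/(a[2]-o[2])
E
python3 - <<'E'
from h import *
s=arm.get_state();print(s)
ims=[]
for n in("top","side"):
    im,d,K,T,m=grab(n);print(n,K.tolist(),T.round(3).tolist(),[k for k in m])
    cv2.imwrite(f"pics/{n}0.png",im[:,:,::-1])
    for nm in["decaf_pot","decaf_lock_top","decaf_handle","decaf_bail","tray_a","regular_pot"]:
        for r in spot_point(n,nm)[:2]:
            u,v=map(int,np.round(r["uv"]));z=d[v,u] if 0<=v<400 and 0<=u<640 else 0
            print(n,nm,round(r["conf"],2),(u,v),w(r["uv"],z,K,T).round(3) if z else None)
E
```

```text
pics
{'t': 0.0, 'q': array([-9.33871341e-01,  3.59404394e-01,  1.10963373e-02, -3.99755594e-04,
       -1.22409261e+00, -2.88134703e-01]), 'qd': array([ 0.00076908, -0.00039743, -0.00193922,  0.00011298, -0.0020478 ,
       -0.00052222]), 'joint_efforts': array([ 1.42976420e-03, -5.82725823e+01,  2.93052900e+01,  6.99705496e+00,
        6.90956818e-03, -1.80312009e-04]), 'eef_pos': array([ 0.23054311, -0.63390181,  0.22561873]), 'ee_rot': array([ 3.13994765e+00, -9.56417711e-05, -2.79293843e+00]), 'force': array([-0.07153489, -0.27008816, -0.46704688]), 'moment': array([-0.00232105, -0.00190597,  0.0607305 ]), 'width': 0.08803075359536446}
top [[491.6559875596678, 0.0, 329.0828593196115], [0.0, 491.6559875596678, 200.86107662676685], [0.0, 0.0, 1.0]] [[-0.022, 0.986, -0.165, 0.232], [-1.0, -0.022, 0.0, -0.016], [-0.003, 0.165, 0.986, 2.055], [0.0, 0.0, 0.0, 1.0]] ['K', 'T']
top decaf_handle 0.48 (365, 216) [ 0.47  -0.145  0.289]
top decaf_bail 0.52 (370, 212) [ 0.49 -0.17  0.23]
top tray_a 0.92 (273, 214) [0.491 0.195 0.232]
top tray_a 0.57 (367, 211) [ 0.496 -0.157  0.231]
top regular_pot 0.64 (276, 225) [0.451 0.185 0.225]
side [[427.64427623988405, 0.0, 320.42752148893385], [0.0, 427.64427623988405, 192.83905447008627], [0.0, 0.0, 1.0]] [[0.99, 0.096, -0.105, 0.396], [-0.142, 0.61, -0.78, -1.246], [-0.01, 0.787, 0.617, 1.173], [0.0, 0.0, 0.0, 1.0]] ['K', 'T']
side decaf_pot 0.62 (310, 253) [ 0.497 -0.216  0.098]
side decaf_pot 0.4 (312, 158) [0.561 0.206 0.208]
side decaf_lock_top 0.44 (324, 213) [ 0.551 -0.181  0.243]
side decaf_handle 0.61 (301, 201) [ 0.449 -0.53   0.59 ]
side decaf_bail 0.55 (303, 222) [ 0.479 -0.194  0.225]
side tray_a 0.94 (300, 198) [ 0.448 -0.536  0.603]
side tray_a 0.83 (316, 263) [ 0.517 -0.206  0.035]
side regular_pot 0.56 (296, 198) [ 0.439 -0.543  0.609]
```

Run:
```python
import cv2,numpy as np
a=cv2.imread("pics/top0.png")[130:280,200:440];b=cv2.imread("pics/side0.png")[100:300,200:440]
a=cv2.resize(a,(800,500))[:, :];b=cv2.resize(b,(720,600),interpolation=cv2.INTER_CUBIC)
cv2.imwrite("pics/topc.png",a);cv2.imwrite("pics/sidec.png",b)
```

```text
(no output)
```

View pics/topc.png

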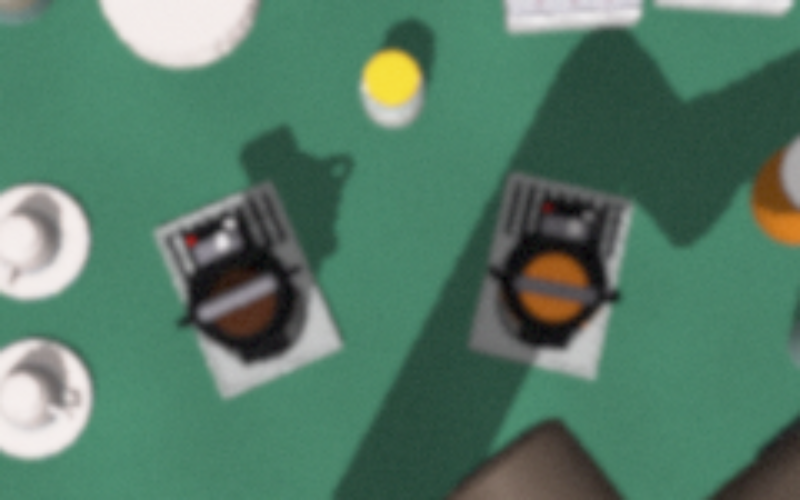

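View pics/sidec.png

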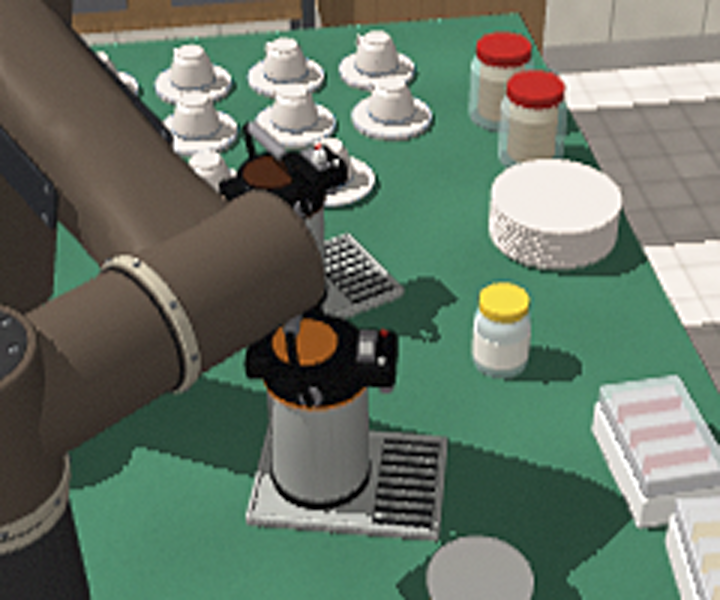

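The crops show the decaf pot (orange) standing right of centre, with its spout facing away from the robot. The red dot is on the left (+y) and the white grip on the right, and the handle leans back slightly. I'll raise the arm first, then bring the wrist camera over the pot.

```bash
python3 -c "
from h import *
print(np.array(optics.camera_model('wrist')['T_tool_cam']).round(3),optics.camera_model('wrist')['K'])"
python3 -m crank '[[100,[0,0,-5],[0,0,0]],[100,[0,0,-5],[0,0,0]],[100,[0,0,-5],[0,0,0]],[100,[0,0,-5],[0,0,0]],[100,[0,0,-5],[0,0,0]],[50,[-3,2.5,-1],[0,0,-0.1]],[50,[-3,2.5,0],[0,0,0]],[50,[-3,2.5,0],[0,0,0]],[50,[-3,2.5,0],[0,0,0]]]'
```

```text
[[ 0.001  0.961  0.277  0.075]
 [ 1.    -0.001 -0.001  0.001]
 [-0.001  0.277 -0.961 -0.158]
 [ 0.     0.     0.     1.   ]] [[328.33313926   0.         318.75459861]
 [  0.         328.33313926 205.60578938]
 [  0.           0.           1.        ]]
t: 1.6
eef_pos: [0.2992, -0.4926, 0.4866]
ee_rot: [-3.141, 0.0, -2.693]
force: [0.9, -0.1, -0.0]
width: 0.0611
```

```bash
python3 -m crank '[[50,[-4,2.6,0],[0,0,0]],[50,[-4,2.6,0],[0,0,0]],[50,[-4,2.6,0],[0,0,0]],[50,[-4,2.6,0],[0,0,0]],[50,[-4,2.6,0],[0,0,0]],[50,[-4,2.6,0],[0,0,0]],[50,[-4,2.6,0],[0,0,0]],[50,[0,0,0],[0,0,0.13]],[50,[0,0,0],[0,0,0.13]],[50,[0,0,0],[0,0,0.13]],[50,[0,0,0],[0,0,0.13]],[50,[0,0,0],[0,0,0.13]]]'
python3 - <<'E'
from h import *
im,d,K,T,m=grab("wrist");print(arm.get_state()["t"],toolT()[:3,3])
cv2.imwrite("pics/w1.png",cv2.resize(im,(800,500))[:,:,::-1])
np.savez("w1.npz",im=im,d=d,K=K,T=T)
for nm in["decaf_pot","decaf_lock_top","decaf_handle","decaf_bail","tray_a"]:
    for r in spot_point("wrist",nm)[:2]:
        u,v=map(int,np.round(r["uv"]));z=d[v,u] if 0<=v<400 and 0<=u<640 else 0
        print(nm,round(r["conf"],2),(u,v),w(r["uv"],z,K,T).round(3) if z else None)
E
```

```text
t: 2.8
eef_pos: [0.4721, -0.2084, 0.4867]
ee_rot: [3.142, 0.0, 2.935]
force: [-0.1, 0.2, 0.1]
width: 0.0439
2.85 [ 0.4720636  -0.20840561  0.48671231]
decaf_lock_top 0.75 (367, 168) [ 0.468 -0.152  0.284]
decaf_lock_top 0.49 (354, 222) [ 0.543 -0.175  0.24 ]
decaf_handle 0.82 (370, 166) [ 0.467 -0.149  0.284]
decaf_bail 0.83 (358, 173) [ 0.483 -0.159  0.228]
```

View pics/w1.png

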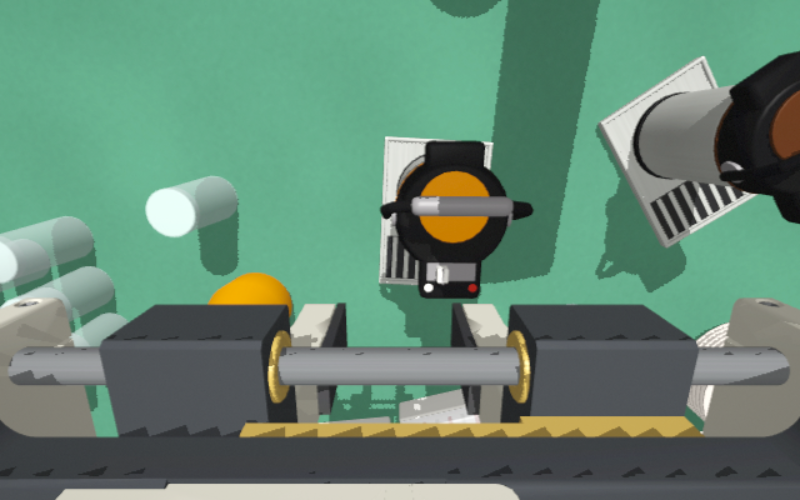

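The wrist view at (800 px scale) shows the orange plate at (454,207), the bar from (412,206) to (512,206), the lock grip at (440,272), and the white and red dots at (428,288) and (473,288). Next I'll fit the pot's geometry.

```bash
cat > fit.py <<'E'
from h import *
def fit(im,d,K,T,near,verbose=1):
    vv,uu=np.mgrid[:400,:640];z=d
    P=np.stack([(uu-K[0,2])/K[0,0]*z,-(vv-K[1,2])/K[1,1]*z,-z,np.ones_like(z)],-1)@T.T
    P=P[...,:3];hsv=cv2.cvtColor(im,cv2.COLOR_RGB2HSV)
    ok=(d>0)&(np.hypot(P[...,0]-near[0],P[...,1]-near[1])<.13)
    H,S,V=[hsv[...,i].astype(int) for i in range(3)]
    o=ok&(H>8)&(H<25)&(S>150)&(V>100)&(P[...,2]>.2)
    print("orange n",o.sum(),"z",np.median(P[o][:,2]).round(4))
    (c,(a,b),_)=cv2.fitEllipse(cv2.convexHull(np.argwhere(o)[:,::-1].astype(np.float32)))
    C=ray(c,K,T,.229);print("plate centre",c,C.round(4))
    g=ok&(P[...,2]>.262)&(P[...,2]<.31);G=P[g]
    if len(G)>30:
        mu=G[:,:2].mean(0);ev=np.linalg.svd(G[:,:2]-mu,full_matrices=False)[2][0]
        t=(G[:,:2]-mu)@ev;ev=ev*np.sign(ev[1])
        print("bar n",len(G),"mid",mu.round(4),"topz",np.percentile(G[:,2],98).round(4),"yaw",np.arctan2(-ev[0],ev[1]).round(3),"len",np.ptp(t).round(3))
    l=ok&(S<70)&(V>130)&(P[...,2]>.229)&(P[...,2]<.25)&(np.hypot(P[...,0]-C[0],P[...,1]-C[1])>.045)
    L=P[l];
    if len(L)>3:
        print("lock n",len(L),"mean",L.mean(0).round(4),"range",np.ptp(L,axis=0).round(3),"topz",np.percentile(L[:,2],95).round(4))
    return P,C
E
python3 - <<'E'
from fit import *
f=np.load("w1.npz");P,C=fit(f["im"],f["d"],f["K"],f["T"],(.48,-.155))
K,T,im=f["K"],f["T"],f["im"]
crop=cv2.resize(im[100:250,290:440],(600,600),interpolation=cv2.INTER_NEAREST);cv2.imwrite("pics/w1c.png",crop[:,:,::-1])
hsv=cv2.cvtColor(im,cv2.COLOR_RGB2HSV)
r=((hsv[...,0]<5)|(hsv[...,0]>174))&(hsv[...,1]>150)&(hsv[...,2]>90);r[:, :320]=0;r[:,440:]=0
q=np.argwhere(r).mean(0)[::-1];print("red",r.sum(),q,ray(q,K,T,.224).round(4))
E
```

```text
orange n 2228 z 0.2293
plate centre (391.344970703125, 266.2005920410156) [ 0.6223 -0.1359  0.229 ]
bar n 1579 mid [ 0.4657 -0.1512] topz 0.285 yaw -0.207 len 0.136
lock n 127 mean [ 0.5404 -0.176   0.2388] range [0.017 0.013 0.012] topz 0.2408
red 39 [377.53846154 229.92307692] [ 0.5672 -0.1459  0.224 ]
```

View pics/w1c.png

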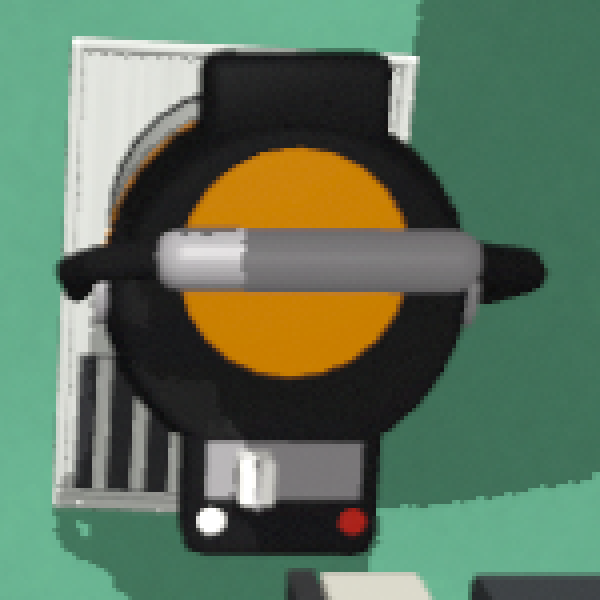

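The crop shows the grip near the white dot, at about (255,478), with the red dot at (352,521). The plate centre is at about (295,262), or full-frame (363.8,165.5).

Run:
```python
from fit import *
f=np.load("w1.npz");K,T,im,d=[f[k] for k in("K","T","im","d")]
C=ray((363.75,165.5),K,T,.229);print("C",C)
y=-.207;ex=np.array([np.cos(y),np.sin(y)]);ey=np.array([-ex[1],ex[0]])
vv,uu=np.mgrid[:400,:640];z=d
P=(np.stack([(uu-K[0,2])/K[0,0]*z,-(vv-K[1,2])/K[1,1]*z,-z,np.ones_like(z)],-1)@T.T)[...,:3]
rel=P[...,:2]-C[:2];X=rel@ex;Y=rel@ey
m=(P[...,2]>.2365)&(P[...,2]<.25)&(X>.04)&(X<.09)&(abs(Y)<.03)
print("lock top",m.sum(),"x",X[m].min(),X[m].max(),"y",Y[m].min(),Y[m].max(),P[m].mean(0))
m=(P[...,2]>.218)&(P[...,2]<.230)&(X>.06)&(X<.1)&(abs(Y)<.05)
print("housing",X[m].max(),np.percentile(Y[m],[1,99]),np.median(P[m][:,2]))
m=(P[...,2]>.275)&(abs(Y)<.03)&(abs(X)<.06);print("bar x",X[m].min(),X[m].max(),np.median(X[m]),P[m][:,2].max())
for q in[(211,520),(352,521)]:
    p=ray((q[0]/4+290,q[1]/4+100),K,T,.224)[:2]-C[:2];print("dot",p@ex,p@ey)
tp=toolT()[:3,3][:2]-C[:2];print("tcp",tp@ex,tp@ey)
```

```text
C [ 0.4753181  -0.15006209  0.229     ]
lock top 116 x 0.06213338572837894 0.07941790195730782 y -0.01782785484228364 -0.0056215948100732105 [ 0.54149294 -0.17628033  0.23944241]
housing 0.09999838347673534 [-0.03380208  0.0306541 ] 0.2241047003796554
bar x -0.03185095658970442 0.008730210929667729 -0.017835080662609287 0.5968505318038947
dot 0.08927337000463954 -0.024437524167884594
dot 0.08956064559644605 0.023651514870384388
tcp 0.008885123985926228 -0.05788672422381761
```

Run:
```python
from fit import *
f=np.load("w1.npz");K,T,im,d=[f[k] for k in("K","T","im","d")]
C=ray((363.75,165.5),K,T,.229)
y=-.207;ex=np.array([np.cos(y),np.sin(y)]);ey=np.array([-ex[1],ex[0]])
def q(u,v,z):
    p=ray((u/4+290,v/4+100),K,T,z)[:2]-C[:2];return (p@ex).round(4),(p@ey).round(4)
print("pivots",q(100,302,.2),q(470,302,.2))
print("housing front",q(280,553,.224),"hsides",q(182,500,.224),q(380,500,.224),"head sides L/R",q(107,300,.224),q(463,300,.224))
print("back",q(295,50,.224), "tray back/front L",q(75,40,.016),q(55,508,.016),"R",q(417,58,.016))
vv,uu=np.mgrid[:400,:640];z=d
P=(np.stack([(uu-K[0,2])/K[0,0]*z,-(vv-K[1,2])/K[1,1]*z,-z,np.ones_like(z)],-1)@T.T)[...,:3]
rel=P[...,:2]-C[:2];X=rel@ex;Y=rel@ey
m=(P[...,2]>.255)&(P[...,2]<.3)&(abs(Y)<.03)&(abs(X)<.06);print("bar x",X[m].min(),X[m].max(),"z",P[m][:,2].min(),P[m][:,2].max())
```

```text
pivots (np.float64(0.0186), np.float64(-0.0624)) (np.float64(0.0184), np.float64(0.0647))
housing front (np.float64(0.1013), np.float64(-0.0005)) hsides (np.float64(0.0821), np.float64(-0.0344)) (np.float64(0.082), np.float64(0.0328)) head sides L/R (np.float64(0.0133), np.float64(-0.0599)) (np.float64(0.0131), np.float64(0.0558))
back (np.float64(-0.0649), np.float64(-0.0019)) tray back/front L (np.float64(-0.0682), np.float64(-0.0758)) (np.float64(0.1601), np.float64(-0.0875)) R (np.float64(-0.0605), np.float64(0.082))
bar x -0.017472618482308362 -0.0004289471242020606 z 0.27484689103315624 0.28652154897288656
```

```bash
python3 -m crank '[[34,[-3.1,2.3,2],[0,0,0]],[34,[-3.0,2.3,2],[0,0,0]],[34,[0,0,4.5],[0,0,0]],[34,[0,0,4.5],[0,0,0]],[34,[0,0,4.5],[0,0,0]],[34,[0,0,2],[0,0,0]],[34,[0,0,1],[0,0,0]],[34,[0,0,0],[0,0,0]],[34,[0,0,0],[0,0,0]],[34,[0,0,0],[0,0,0]]]'
python3 - <<'E'
from h import *
im,d,K,T,m=grab("wrist")
np.savez("w2.npz",im=im,d=d,K=K,T=T)
Tt=toolT();L=np.array([.5415,-.1763,.240]);print("lock in tool",(np.linalg.inv(Tt)@np.append(L,1)).round(4),proj(L,K,T))
cv2.imwrite("pics/w2.png",cv2.resize(im[200:400,160:480],(800,500))[:,:,::-1])
E
```

```text
t: 4.1
eef_pos: [0.542, -0.1758, 0.2833]
ee_rot: [3.141, 0.003, 2.941]
force: [0.3, -0.3, 1.0]
width: 0.0296
lock in tool [ 4.00e-04 -6.00e-04  4.31e-02  1.00e+00] (np.float64(317.20565357981815), np.float64(230.61606103685588))
```

View pics/w2.png

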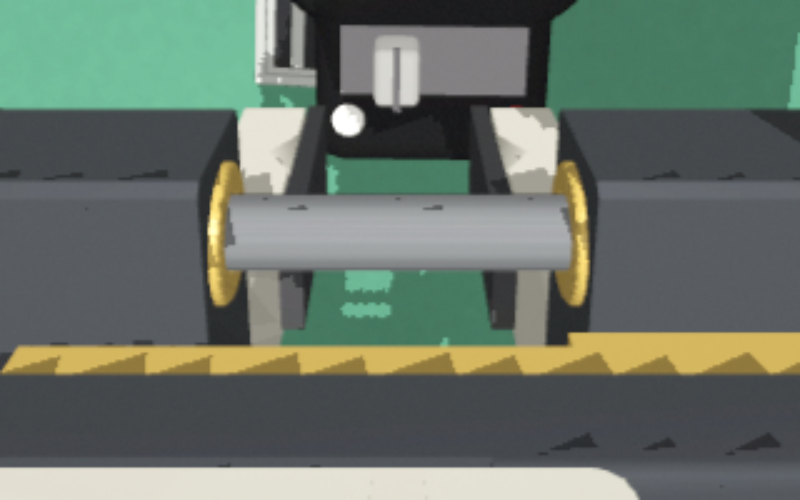

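The grip sits centred between the fingers: grip at x=397, finger inner faces at 325 and 470. I'll lower around it.

```bash
python3 -m crank '[[34,[0,0,2],[0,0,0]],[34,[0,0,1.5],[0,0,0]],[34,[0,0,0.8],[0,0,0]],[34,[0,0,0.6],[0,0,0]],[34,[0,0,0.4],[0,0,0]],[34,[0,0,0],[0,0,0]],[18,[0,0,0],[0,0,0]],[18,[0,0,0],[0,0,0]],[18,[0,0,0],[0,0,0]],[18,[0,0,0],[0,0,0]],[18,[0,0,0],[0,0,0]]]' 3
```

```text
t: 5.25
eef_pos: [0.5412, -0.1756, 0.2287]
ee_rot: [3.142, 0.0, 2.94]
force: [0.1, 0.1, 0.1]
width: 0.0155
```

```bash
python3 -m crank '[[18,[0,0.2,0],[0,0,0]],[18,[0,0.2,0],[0,0,0]],[18,[0,0.2,0],[0,0,0]],[18,[0,0.2,0],[0,0,0]],[18,[0,0.2,0],[0,0,0]],[18,[0,0,0],[0,0,0]]]'
```

```text
t: 5.85
eef_pos: [0.5432, -0.1655, 0.2285]
ee_rot: [3.141, -0.0, 2.941]
force: [-0.3, -0.3, -0.1]
width: 0.0158
```

```bash
python3 -m crank '[[18,[0,0.2,0],[0,0,0]],[18,[0,0.2,0],[0,0,0]],[18,[0,0.2,0],[0,0,0]],[18,[0,0.2,0],[0,0,0]],[18,[0,0,0],[0,0,0]]]'
python3 - <<'E'
from h import *
im,d,K,T,m=grab("wrist");np.savez("w3.npz",im=im,d=d,K=K,T=T);print(arm.get_state()["force"])
cv2.imwrite("pics/w3.png",cv2.resize(im[100:300,160:480],(800,500))[:,:,::-1])
E
```

```text
t: 6.35
eef_pos: [0.5448, -0.1577, 0.2285]
ee_rot: [3.141, -0.0, 2.941]
force: [-0.5, -0.0, -0.3]
width: 0.0159
[ 0.38298818  0.15393544 -0.88338364]
```

View pics/w3.png

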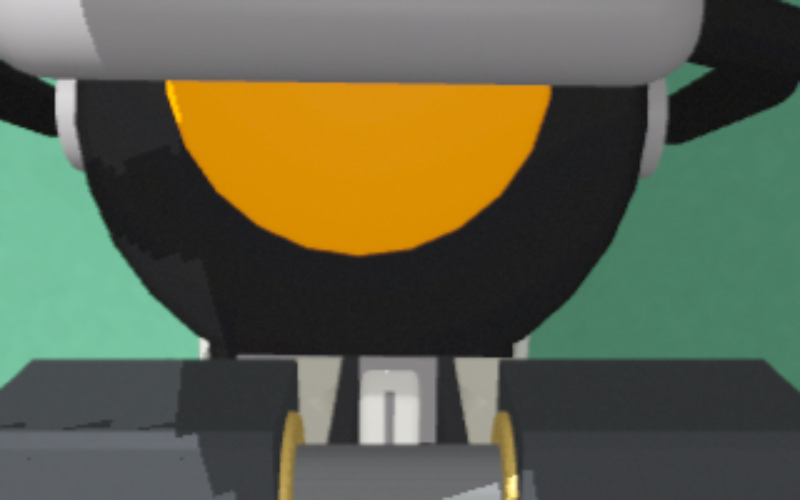

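The lock is carried by the left finger and is past the middle (x=390, pot centre about 360). I'll continue in small steps and watch the force.

```bash
python3 -m crank '[[18,[0,0.1,0],[0,0,0]],[18,[0,0.1,0],[0,0,0]],[18,[0,0.1,0],[0,0,0]],[18,[0,0.1,0],[0,0,0]],[18,[0,0,0],[0,0,0]]]'; python3 -m crank '[[18,[0,0.1,0],[0,0,0]],[18,[0,0,0],[0,0,0]]]';python3 -m crank '[[18,[0,0.05,0],[0,0,0]],[18,[0,0,0],[0,0,0]]]'
```

```text
t: 6.9
eef_pos: [0.5455, -0.1539, 0.2285]
ee_rot: [3.142, -0.0, 2.94]
force: [0.3, -0.1, -0.1]
width: 0.0159
t: 7.1
eef_pos: [0.5457, -0.153, 0.2286]
ee_rot: [-3.142, -0.0, 2.94]
force: [-0.2, 0.5, -1.1]
width: 0.0159
t: 7.3
eef_pos: [0.5459, -0.1527, 0.2286]
ee_rot: [-3.142, 0.0, 2.94]
force: [0.4, -0.6, -0.9]
width: 0.0157
```

```bash
for i in 1; do python3 -m crank '[[18,[0,0.05,0],[0,0,0]],[18,[0,0,0],[0,0,0]]]'; python3 -m crank '[[18,[0,0,0],[0,0,0]]]'; python3 -m crank '[[18,[0,0.05,0],[0,0,0]],[18,[0,0,0],[0,0,0]]]'; python3 -m crank '[[18,[0,0,0],[0,0,0]]]'; done | grep -E "eef|force"
python3 - <<'E'
from h import *
F=[];
for i in range(3):
    im,d,K,T,m=grab("wrist");F.append(arm.get_state()["force"])
print(np.mean(F,0))
np.savez("w4.npz",im=im,d=d,K=K,T=T)
y=-.207;ex=np.array([np.cos(y),np.sin(y)]);ey=np.array([-ex[1],ex[0]])
# plate edges rows -> lateral centre
for n in("w3","w4"):
    f=np.load(n+".npz");im,d,K,T=[f[k] for k in("im","d","K","T")]
    h=cv2.cvtColor(im,cv2.COLOR_RGB2HSV);o=(h[...,0]>8)&(h[...,0]<25)&(h[...,1]>150)&(h[...,2]>100);o[:100]=0;o[210:]=0
    r=[];
    for v in range(140,180,5):
        u=np.where(o[v,200:420])[0]+200
        if len(u)>20:
            a=ray((u.min()-.5,v),K,T,.229)[:2];b=ray((u.max()+.5,v),K,T,.229)[:2];r.append((a+b)/2@ey)
    V=h[...,2];S=h[...,1];row=268;print(n,"pot centre ey",np.round(r,4),"tcp ey",(toolT()[:2,3]@ey).round(4) if n=="w4" else "")
    w_=np.where((V[255:272,295:345].mean(0)>185)&(S[255:272,295:345].mean(0)<60))[0]+295
    print("white cols",w_.min(),w_.max(), "lock ey", [(ray((c,263),K,T,.238)[:2]@ey).round(4) for c in(w_.min()-.5,w_.max()+.5)])
im=np.load("w4.npz")["im"];cv2.imwrite("pics/w4.png",cv2.resize(im[200:300,240:400],(800,500))[:,:,::-1])
E
```

```text
eef_pos: [0.5461, -0.1521, 0.2286]
force: [0.1, -2.4, -0.4]
eef_pos: [0.546, -0.1521, 0.2286]
force: [1.0, -1.3, -0.8]
eef_pos: [0.5462, -0.1516, 0.2287]
force: [1.8, -1.8, -0.5]
eef_pos: [0.5462, -0.1516, 0.2287]
force: [0.4, -0.9, -1.1]
[ 0.78740104 -1.62250449  0.11422666]
w3 pot centre ey [-0.0498 -0.0498 -0.0496 -0.0496 -0.0496 -0.0494 -0.0497 -0.0494] tcp ey 
white cols 305 326 lock ey [np.float64(-0.049), np.float64(-0.0381)]
w4 pot centre ey [-0.0493 -0.0493 -0.0491 -0.0492 -0.0492 -0.0493 -0.0491 -0.0491] tcp ey -0.0362
white cols 304 326 lock ey [np.float64(-0.0433), np.float64(-0.0319)]
```

View pics/w4.png

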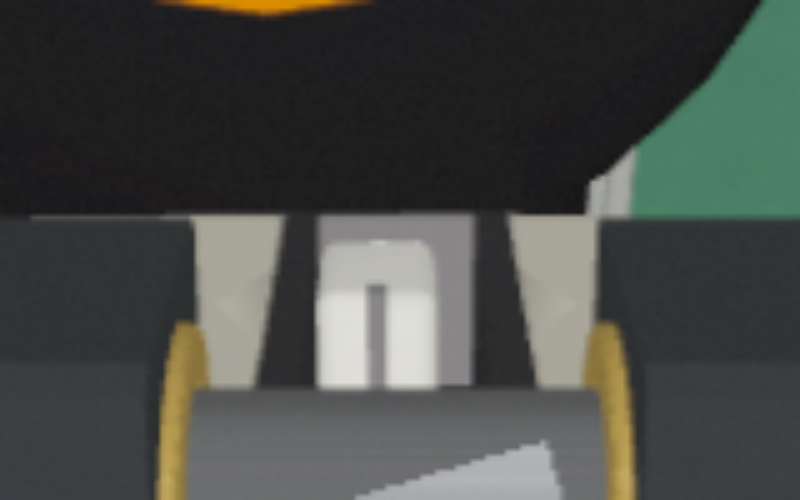

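The force rose to about 1.6–2 N while the lock moved 6.0 mm and the pot 0.4 mm. The grip is now 11.6 mm to the +y side of the pot's centre, so it is at the end stop. I'll back off, retract, turn 90° and move over the bar.

```bash
python3 -m crank '[[18,[0,-0.2,0],[0,0,0]],[34,[0,0,0],[0,0,0]],[34,[0,0,0],[0,0,0]],[34,[0,0,0],[0,0,0]],[34,[0,0,-1],[0,0,0]],[34,[0,0,-2],[0,0,0]],[100,[0,0,-4],[0,0,0]],[100,[0,0,-4],[0,0,0]],[100,[0,0,-1.1],[0,0,-0.14]],[100,[0,0,0],[0,0,-0.14]],[100,[0,0,0],[0,0,-0.14]],[100,[0,0,0],[0,0,-0.14]]]' 
python3 -m crank '[[100,[0,0,0],[0,0,-0.14]],[100,[0,0,0],[0,0,-0.14]],[100,[0,0,0],[0,0,-0.14]],[100,[0,0,0],[0,0,-0.14]],[100,[0,0,0],[0,0,-0.15]],[100,[0,0,0],[0,0,-0.15]],[100,[0,0,0],[0,0,-0.15]],[100,[0.5,4,0],[0,0,0]],[100,[0.6,3.9,0],[0,0,0]],[100,[0,0,0],[0,0,0]],[100,[0,0,0],[0,0,0]]]'
python3 - <<'E'
from fit import *
s=arm.get_state();print(s["q"].round(2))
im,d,K,T,m=grab("wrist");np.savez("w5.npz",im=im,d=d,K=K,T=T)
vv,uu=np.mgrid[:400,:640]
P=(np.stack([(uu-K[0,2])/K[0,0]*d,-(vv-K[1,2])/K[1,1]*d,-d,np.ones_like(d)],-1)@T.T)[...,:3]
Q=np.concatenate([P,np.ones_like(d)[...,None]],-1)@np.linalg.inv(toolT()).T
h=cv2.cvtColor(im,cv2.COLOR_RGB2HSV)
g=(P[...,2]>.258)&(P[...,2]<.3)&(abs(Q[...,0])<.06)&(abs(Q[...,1])<.04)&(h[...,1]<60)
print("bar in tool: x",np.percentile(Q[g][:,0],[1,99]),"y",np.percentile(Q[g][:,1],[1,50,99]),"top z",np.percentile(P[g][:,2],98))
c=np.polyfit(Q[g][:,0],Q[g][:,1],1);print("slope",c, g.sum())
cv2.imwrite("pics/w5.png",cv2.resize(im,(800,500))[:,:,::-1])
E
```

```text
t: 9.25
eef_pos: [0.5456, -0.1536, 0.3506]
ee_rot: [-3.141, 0.001, -2.777]
force: [-0.4, -0.7, 0.2]
width: 0.0721
t: 10.35
eef_pos: [0.4656, -0.1486, 0.3512]
ee_rot: [-3.139, 0.001, -1.773]
force: [-0.1, -0.3, 0.6]
width: 0.0879
[ 0.09 -0.02 -0.17  0.   -1.41 -0.3 ]
bar in tool: x [-0.04952055  0.05859171] y [-0.0095092  -0.00135933  0.00688553] top z 0.2850475006318814
slope [-0.00799676 -0.00143288] 3040
```

View pics/w5.png

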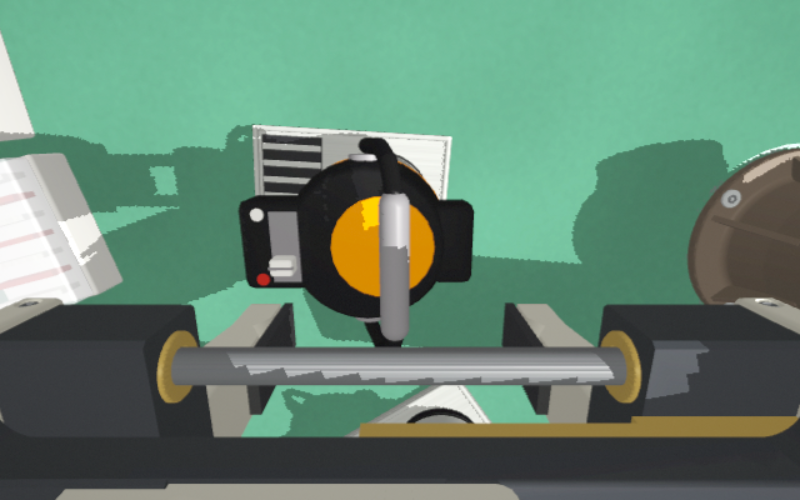

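The lock grip is now at the red-dot end of its track, at (282,266), and the bar is centred between the open fingers. I'll descend, cage the bar, and bring the handle upright.

```bash
python3 -m crank '[[100,[0.2,-0.1,3],[0,0,0]],[100,[0,0,3],[0,0,0]],[100,[0,0,2],[0,0,0]],[100,[0,0,1],[0,0,0]],[100,[0,0,0.4],[0,0,0]],[26,[0,0,0],[0,0,0]],[26,[0,0,0],[0,0,0]],[26,[0,0,0],[0,0,0]],[26,[0,0,0],[0,0,0]],[26,[0,0,0],[0,0,0]],[26,[0,0,0],[0,0,0]],[26,[0,0,0],[0,0,0]]]' 3
python3 -m crank '[[26,[0,0,0],[0,0,0]],[26,[0,0,0],[0,0,0]],[26,[0,0,0],[0,0,0]],[26,[0,0,0],[0,0,0]]]'
```

```text
t: 11.6
eef_pos: [0.4666, -0.1506, 0.2557]
ee_rot: [-3.141, 0.0, -1.773]
force: [-0.2, -1.0, -0.3]
width: 0.0372
t: 12.0
eef_pos: [0.4666, -0.1507, 0.2555]
ee_rot: [3.141, -0.0, -1.773]
force: [-0.2, -0.1, -0.3]
width: 0.0232
```

```bash
python3 -m crank '[[26,[0,-0.3,-0.05],[0,0,0]],[26,[0,-0.3,-0.05],[0,0,0]],[26,[0,-0.3,-0.05],[0,0,0]],[26,[0,-0.3,-0.05],[0,0,0]],[26,[0,0,0],[0,0,0]]]'
python3 -m crank '[[26,[0,-0.3,-0.05],[0,0,0]],[26,[0,-0.3,-0.05],[0,0,0]],[26,[0,-0.3,0],[0,0,0]],[26,[0,-0.1,0],[0,0,0]],[26,[0,0,0],[0,0,0]]]'
python3 - <<'E'
from h import *
im,d,K,T,m=grab("wrist");np.savez("w6.npz",im=im,d=d,K=K,T=T);print(arm.get_state()["force"])
cv2.imwrite("pics/w6.png",cv2.resize(im,(800,500))[:,:,::-1])
im,d,K,T,m=grab("side");np.savez("s6.npz",im=im,d=d,K=K,T=T)
E
```

```text
t: 12.5
eef_pos: [0.4789, -0.1531, 0.2575]
ee_rot: [3.142, -0.0, -1.773]
force: [0.0, -0.6, -0.7]
width: 0.0229
t: 13.0
eef_pos: [0.4883, -0.1551, 0.2584]
ee_rot: [3.141, -0.0, -1.773]
force: [0.1, 0.1, 0.1]
width: 0.0228
[-0.57430058 -0.03472032 -0.21400046]
```

View pics/w6.png

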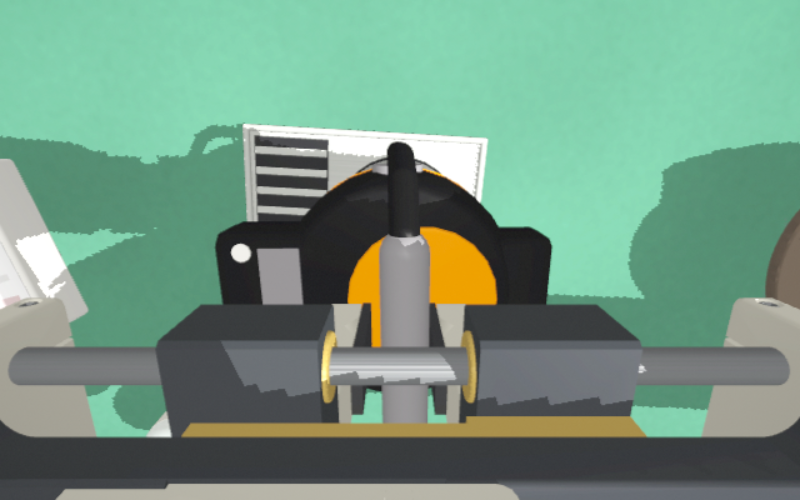

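The bar is caged midway between the fingers at (403,330), and its arm is now almost vertical over the pivot at (398,170). I'll grip and lift gently.

```bash
python3 -m crank '[[0,[0,0,0],[0,0,0]],[0,[0,0,0],[0,0,0]],[0,[0,0,0],[0,0,0]],[0,[0,0,0],[0,0,0]],[0,[0,0,0],[0,0,0]],[0,[0,0,0],[0,0,0]]]' 40
python3 -m crank '[[0,[0,0,-0.1],[0,0,0]],[0,[0,0,-0.1],[0,0,0]],[0,[0,0,-0.2],[0,0,0]],[0,[0,0,-0.2],[0,0,0]],[0,[0,0,-0.3],[0,0,0]],[0,[0,0,-0.3],[0,0,0]],[0,[0,0,-0.3],[0,0,0]],[0,[0,0,0],[0,0,0]]]'
```

```text
t: 13.7
eef_pos: [0.4881, -0.1551, 0.2586]
ee_rot: [3.142, -0.0, -1.773]
force: [-0.1, 0.4, 0.9]
width: 0.0168
t: 14.5
eef_pos: [0.4884, -0.1551, 0.2742]
ee_rot: [-3.141, 0.0, -1.773]
force: [0.3, 0.2, -9.4]
width: 0.0168
```

```bash
python3 -m crank '[[0,[0,0,-0.3],[0,0,0]],[0,[0,0,-0.5],[0,0,0]],[0,[0,0,-0.7],[0,0,0]],[0,[0,0,-0.8],[0,0,0]],[0,[0,0,-0.8],[0,0,0]],[0,[0,0,-0.8],[0,0,0]],[0,[0,0,-0.7],[0,0,0]],[0,[0,0,-0.5],[0,0,0]],[0,[0,0,-0.3],[0,0,0]],[0,[0,0,-0.1],[0,0,0]],[0,[0,0,0],[0,0,0]],[0,[0,0,0],[0,0,0]]]'
for i in 1 2; do python3 -m crank '[[0,[0,0,0],[0,0,0]],[0,[0,0,0],[0,0,0]],[0,[0,0,0],[0,0,0]],[0,[0,0,0],[0,0,0]],[0,[0,0,0],[0,0,0]],[0,[0,0,0],[0,0,0]],[0,[0,0,0],[0,0,0]],[0,[0,0,0],[0,0,0]],[0,[0,0,0],[0,0,0]],[0,[0,0,0],[0,0,0]],[0,[0,0,0],[0,0,0]],[0,[0,0,0],[0,0,0]]]'; done
python3 - <<'E'
from h import *
im,d,K,T,m=grab("wrist")
sm,sd,sK,sT,m=grab("side")
out=np.vstack([cv2.resize(im[50:250],(800,250)),cv2.resize(sm[130:310,200:480],(545,350))[:, :545] if 0 else cv2.copyMakeBorder(cv2.resize(sm[130:310,200:480],(545,350)),0,0,0,255,cv2.BORDER_CONSTANT)])
cv2.imwrite("pics/f.png",out[:,:,::-1])
s=arm.get_state();print(s["t"],s["force"],s["moment"])
h=cv2.cvtColor(im,cv2.COLOR_RGB2HSV)
vv,uu=np.mgrid[:400,:640]
P=(np.stack([(uu-K[0,2])/K[0,0]*d,-(vv-K[1,2])/K[1,1]*d,-d,np.ones_like(d)],-1)@T.T)[...,:3]
o=(h[...,0]>8)&(h[...,0]<25)&(h[...,1]>150)&(h[...,2]>100)&(P[...,2]>.25)&(P[...,2]<.35)&(np.hypot(P[...,0]-.486,P[...,1]+.153)<.045)
A=P[o];med=np.median(A[:,2]);A=A[abs(A[:,2]-med)<.01]
c=np.linalg.lstsq(np.c_[A[:,:2]-A[:,:2].mean(0),np.ones(len(A))],A[:,2],rcond=None)[0];print("plate z",med,"slopes",c[:2],len(A))
E
```

```text
t: 15.7
eef_pos: [0.488, -0.155, 0.3282]
ee_rot: [3.141, 0.0, -1.773]
force: [0.7, 0.8, -8.8]
width: 0.0167
t: 16.9
eef_pos: [0.4881, -0.1551, 0.3286]
ee_rot: [3.142, 0.0, -1.773]
force: [0.1, 0.6, -9.2]
width: 0.0169
t: 18.1
eef_pos: [0.4881, -0.1551, 0.3286]
ee_rot: [3.142, 0.0, -1.773]
force: [-0.5, -0.6, -8.9]
width: 0.017
18.2 [ 9.99101231e-02  4.71231109e-03 -9.05244852e+00] [0.00966018 0.05034484 0.02046106]
plate z 0.2989515504204996 slopes [0.0023338 0.0173097] 2472
```

View pics/f.png

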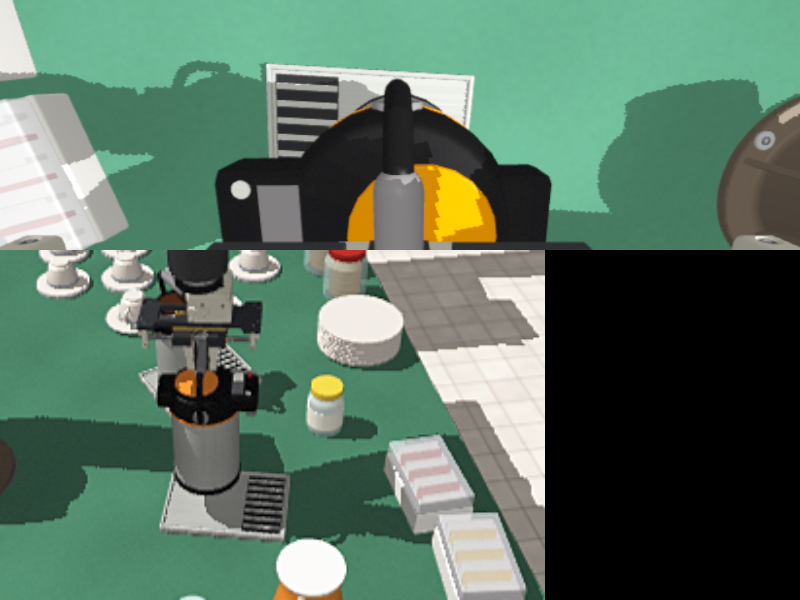

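```bash
python3 -c "
from h import *
print(arm.job_done(),arm.get_state()['t'])"
```

```text
the job is handed in; nothing more can be done
the job is handed in; nothing more can be done
```

The decaf pot is locked and hanging upright from its handle about 7 cm above the tray. I handed the job in at about 18 s with the grip still closed.

- **Lock:** With the pot on its tray, I slid the lock towards the red dot until the force rose to about 1.6–2 N. The grip then measured 11.6 mm to the red-dot side (11 mm expected), so it was at its end stop. The pot moved only about 0.4 mm. A later picture, taken before the lift, also showed the grip at the red-dot end. The fingers hid it from the camera after the lift.
- **Lift:** I brought the handle upright, gripped the bar at 40 N and lifted straight up.
- **Last checks:** The press plate was at z = 0.299 m (0.229 m on the tray), with a tilt of about 1°. The arm's position and the load, about 9 N, stayed steady for about 2.5 s. In the final pictures the other items in view were standing. I checked those by eye only and did not measure their positions.
- **Disagreement:** The press plate's centre turned out to sit about 11 mm behind the pot's axis. I set the axis from the tray, the spout housing and the lock instead.

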